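Balance the centrifuge rotor

TASK

One bucket of the centrifuge rotor holds a bottle; balance it for the run. First take the stray flask out of the rotor and stand it upright in the free place of the tray; then take from the tray a bottle of the same size as the one in the rotor and stand it in the bucket directly opposite that one. Set things down rather than drop them, let nothing tip over, and leave the loaded bottle and the other two bottles where they are.

Things in the scene. Friction and masses are not known exactly. Their poses are not given: they have to be found in the camera images.
- rotor: fixed centrifuge rotor on the bench: hub (68 mm wide, 57 high) and four open aluminium buckets in a cross, centres 90 mm from the hub axis along x, y, -x, -y. Origin: hub axis at bench height, z up; any yaw. Bucket: 84 mm wide inside, 94 over the rim, floor 12 mm and rim 47 mm above the bench. One bucket holds a bottle, another the flask, two are empty
- bucket_a (a point): centre of the floor of one bucket of the rotor (straight across the hub from bucket_c), 12 mm above the bench; which bucket is loaded varies
- bucket_b (a point): centre of the floor of one bucket of the rotor (straight across the hub from bucket_d), 12 mm above the bench; which bucket is loaded varies
- bucket_c (a point): centre of the floor of one bucket of the rotor (straight across the hub from bucket_a), 12 mm above the bench; which bucket is loaded varies
- bucket_d (a point): centre of the floor of one bucket of the rotor (straight across the hub from bucket_b), 12 mm above the bench; which bucket is loaded varies
- tray: square grey tray, fixed, 230 mm outside, floor 12 mm and lip 24 mm above the bench, lip 5 mm thick; origin at its centre at bench height, x and y along its sides, z up. Three bottles stand in it, one in each of three of its quarters; the fourth quarter is free
- place_1 (a point): centre of one quarter of the tray's floor (places 115 mm apart), 12 mm above the bench; one of the four is free at the start, which one varies
- place_2 (a point): centre of one quarter of the tray's floor (places 115 mm apart), 12 mm above the bench; one of the four is free at the start, which one varies
- place_3 (a point): centre of one quarter of the tray's floor (places 115 mm apart), 12 mm above the bench; one of the four is free at the start, which one varies
- place_4 (a point): centre of one quarter of the tray's floor (places 115 mm apart), 12 mm above the bench; one of the four is free at the start, which one varies
- tall_bottle_1: tall amber bottle with glass stopper, 142 mm high; body 66 mm across up to 83 mm above its underside, then neck and stopper, a solid column 35 mm across up to 138 mm (grip it about 112 mm up); 0.3 kg. Origin at the centre of its underside, z up. Stands in a rotor bucket or in the tray, which varies
- tall_bottle_2: tall amber bottle with glass stopper, 142 mm high; body 66 mm across up to 83 mm above its underside, then neck and stopper, a solid column 35 mm across up to 138 mm (grip it about 112 mm up); 0.3 kg. Origin at the centre of its underside, z up. Stands in a rotor bucket or in the tray, which varies
- short_bottle_1: short amber bottle with black screw cap, 110 mm high; body 58 mm across up to 74 mm above its underside, then neck and cap, a solid column 30 mm across that counts up to 125 mm (grip it about 100 mm up); 0.25 kg. Origin at the centre of its underside, z up. Stands in a rotor bucket or in the tray, which varies
- short_bottle_2: short amber bottle with black screw cap, 110 mm high; body 58 mm across up to 74 mm above its underside, then neck and cap, a solid column 30 mm across that counts up to 125 mm (grip it about 100 mm up); 0.25 kg. Origin at the centre of its underside, z up. Stands in a rotor bucket or in the tray, which varies
- flask: small clear volumetric flask, no stopper, 151 mm high; round bulb 52 mm across up to 45 mm above its underside, then a neck, solid 17 mm across and counting up to 162 mm (grip it about 120 mm up); 0.09 kg. Origin at the centre of its underside, z up. At the start upright in one of the rotor's buckets, which varies
Things that resemble listed ones, but are neither listed nor needed, are in the scene too. Leave any blue, purple or red look-alike of the flask alone.

How it is judged:
On the way, in this order (a step that is already met when the one before it is completed fails the run):
1. the flask stands upright in the tray, released (x of flask in the frame of tray between -0.1 and 0.1 m and y of flask in the frame of tray between -0.1 and 0.1 m and height (world z) of flask below 0.02 m and angle between flask's own z axis and vertical below 0.15 rad and contact force between the fingers and flask below 0.05 N), for 0.2 s.
2. the bottle that matches the loaded one stands in the opposite bucket, released (((horizontal distance between each of tall_bottle_1, tall_bottle_2 and rotor below 0.11 m and distance of tall_bottle_1 from where it was at the start of the episode below 0.02 m and angle between each of tall_bottle_1, tall_bottle_2's own z axis and vertical below 0.1 rad and horizontal distance between tall_bottle_1 and tall_bottle_2 above 0.153 m and height (world z) of tall_bottle_2 below 0.02 m and contact force between the fingers and tall_bottle_2 below 0.05 N and distance of each of short_bottle_1, short_bottle_2 from where it was at the start of the episode below 0.03 m and angle between each of short_bottle_1, short_bottle_2's own z axis and vertical below 0.15 rad) or (horizontal distance between each of tall_bottle_2, tall_bottle_1 and rotor below 0.11 m and distance of tall_bottle_2 from where it was at the start of the episode below 0.02 m and angle between each of tall_bottle_2, tall_bottle_1's own z axis and vertical below 0.1 rad and horizontal distance between tall_bottle_2 and tall_bottle_1 above 0.153 m and height (world z) of tall_bottle_1 below 0.02 m and contact force between the fingers and tall_bottle_1 below 0.05 N and distance of each of short_bottle_1, short_bottle_2 from where it was at the start of the episode below 0.03 m and angle between each of short_bottle_1, short_bottle_2's own z axis and vertical below 0.15 rad) or (horizontal distance between each of short_bottle_1, short_bottle_2 and rotor below 0.11 m and distance of short_bottle_1 from where it was at the start of the episode below 0.02 m and angle between each of short_bottle_1, short_bottle_2's own z axis and vertical below 0.1 rad and horizontal distance between short_bottle_1 and short_bottle_2 above 0.153 m and height (world z) of short_bottle_2 below 0.02 m and contact force between the fingers and short_bottle_2 below 0.05 N and distance of each of tall_bottle_1, tall_bottle_2 from where it was at the start of the episode below 0.03 m and angle between each of tall_bottle_1, tall_bottle_2's own z axis and vertical below 0.15 rad) or (horizontal distance between each of short_bottle_2, short_bottle_1 and rotor below 0.11 m and distance of short_bottle_2 from where it was at the start of the episode below 0.02 m and angle between each of short_bottle_2, short_bottle_1's own z axis and vertical below 0.1 rad and horizontal distance between short_bottle_2 and short_bottle_1 above 0.153 m and height (world z) of short_bottle_1 below 0.02 m and contact force between the fingers and short_bottle_1 below 0.05 N and distance of each of tall_bottle_1, tall_bottle_2 from where it was at the start of the episode below 0.03 m and angle between each of tall_bottle_1, tall_bottle_2's own z axis and vertical below 0.15 rad))), for 0.2 s.
At the end, for the whole second after the job is handed in: Flask upright on the tray floor, 100 mm or less from its centre along each side. Loaded bottle still in its bucket (moved < 20 mm); its like upright within 20 mm of the centre of the opposite bucket's floor. Other two bottles upright, moved < 30 mm. All released, at rest (all of step 1 and ((horizontal distance between each of tall_bottle_1, tall_bottle_2 and rotor below 0.11 m and distance of tall_bottle_1 from where it was at the start of the episode below 0.02 m and angle between each of tall_bottle_1, tall_bottle_2's own z axis and vertical below 0.1 rad and horizontal distance between tall_bottle_1 and tall_bottle_2 above 0.153 m and height (world z) of tall_bottle_2 below 0.02 m and contact force between the fingers and tall_bottle_2 below 0.05 N and distance of each of short_bottle_1, short_bottle_2 from where it was at the start of the episode below 0.03 m and angle between each of short_bottle_1, short_bottle_2's own z axis and vertical below 0.15 rad) or (horizontal distance between each of tall_bottle_2, tall_bottle_1 and rotor below 0.11 m and distance of tall_bottle_2 from where it was at the start of the episode below 0.02 m and angle between each of tall_bottle_2, tall_bottle_1's own z axis and vertical below 0.1 rad and horizontal distance between tall_bottle_2 and tall_bottle_1 above 0.153 m and height (world z) of tall_bottle_1 below 0.02 m and contact force between the fingers and tall_bottle_1 below 0.05 N and distance of each of short_bottle_1, short_bottle_2 from where it was at the start of the episode below 0.03 m and angle between each of short_bottle_1, short_bottle_2's own z axis and vertical below 0.15 rad) or (horizontal distance between each of short_bottle_1, short_bottle_2 and rotor below 0.11 m and distance of short_bottle_1 from where it was at the start of the episode below 0.02 m and angle between each of short_bottle_1, short_bottle_2's own z axis and vertical below 0.1 rad and horizontal distance between short_bottle_1 and short_bottle_2 above 0.153 m and height (world z) of short_bottle_2 below 0.02 m and contact force between the fingers and short_bottle_2 below 0.05 N and distance of each of tall_bottle_1, tall_bottle_2 from where it was at the start of the episode below 0.03 m and angle between each of tall_bottle_1, tall_bottle_2's own z axis and vertical below 0.15 rad) or (horizontal distance between each of short_bottle_2, short_bottle_1 and rotor below 0.11 m and distance of short_bottle_2 from where it was at the start of the episode below 0.02 m and angle between each of short_bottle_2, short_bottle_1's own z axis and vertical below 0.1 rad and horizontal distance between short_bottle_2 and short_bottle_1 above 0.153 m and height (world z) of short_bottle_1 below 0.02 m and contact force between the fingers and short_bottle_1 below 0.05 N and distance of each of tall_bottle_1, tall_bottle_2 from where it was at the start of the episode below 0.03 m and angle between each of tall_bottle_1, tall_bottle_2's own z axis and vertical below 0.15 rad)) and linear speed of each of flask, tall_bottle_1, tall_bottle_2, short_bottle_1, short_bottle_2 below 0.02 m/s); the robot touches nothing.
It fails at once if a bottle or the flask is tipped over (more than 0.6 rad) (angle between any of tall_bottle_1, tall_bottle_2, short_bottle_1, short_bottle_2, flask's own z axis and vertical above 0.6 rad).
It fails at once if a bottle or the flask is let go in the air, its underside more than 33 mm above the floor of bucket or tray ((contact force between the fingers and tall_bottle_1 below 0.02 N and height (world z) of tall_bottle_1 above 0.045 m) or (contact force between the fingers and tall_bottle_2 below 0.02 N and height (world z) of tall_bottle_2 above 0.045 m) or (contact force between the fingers and short_bottle_1 below 0.02 N and height (world z) of short_bottle_1 above 0.045 m) or (contact force between the fingers and short_bottle_2 below 0.02 N and height (world z) of short_bottle_2 above 0.045 m) or (contact force between the fingers and flask below 0.02 N and height (world z) of flask above 0.045 m)).
It also fails if it takes over 58 s, if anything falls off the work surface, if the arm or the gripper's body presses on something with over 40 N, if the wrist force passes 120 N, or if a joint passes its speed limit or range.

ROBOT

A 6-joint arm with a two-finger parallel gripper is mounted at the origin on a cart in front of the work surface, level with it; the furniture and walls round the work are solid. World frame = base frame: x ahead of the robot, y to its left, z up, the work surface at z = 0. Lengths are in m, angles in rad, forces in N, time in s.
With the tool pointing down it reaches from about 0.375 to 0.9 m from the base axis. Payload 3.1 kg.
Tool frame: the origin (TCP) lies between the finger pads; the fingertips stand robot.finger_overhang ahead of it and the grasp point (between the pads) lies 3 mm ahead of it (robot.finger_overhang is the distance from the TCP to the fingertips, in m); z points along the fingers, y is the line along which they close (so a half turn about z gives the same grasp; the last joint's range is limited). The gripper opens to 87 mm and grips with 3 to 60 N. Pads are 19 mm wide; open, the fingers measure 117 mm over their backs; the gripper's body (75 mm by 190 mm) begins 51 mm behind the grasp point.
Start: joints at [1.069, 0.527, 1.433, -0, 1.181, -0.178], TCP at [0.199, 0.593, 0.245] pointing down, gripper open.
Joint ranges: [-3.08, 3.08], [-0.75, 2.2], [0.22, 2.44], [-1.43, 4.57], [0, 2.65], [-2.85, 2.85]. Speed limits (rad/s): [2.79, 2.79, 3.14, 3.14, 3.14, 3.14].

INTERFACE

Orientations are given as a unit quaternion [x, y, z, w].
In Python, from rig import get_obs, vision, hand_in, nets, robot gives the robot as it stands.
- The arm moves only by the tool apply_moves, never from a script. Its argument "series" is a list of rows, each an object with "offset": the shift along the world's x, y, z in cm, a list of three; "rot": the turn, a rotation vector about the world's x, y, z in degrees, a list of three. A call has 1 to 20 rows; each row is the pose to reach, as a shift and turn from the pose commanded when the call began; what a row does not reach only later rows make up. A row lasts 1/10 s, in which the tool goes at most 50 mm and 8.59 degrees, less where a joint would pass 70% of its speed; a pose out of reach is approached as far as the arm can. A call with a gripper value outside its range is refused whole. "hand" is the opening, from 0 (shut) to 1 (fully open), set as the call begins (left out, the last holds). The fingers move at their own pace and stop on an object; "newtons" is the grip in N (left out, the last holds). Time passes only in rows, so rows that repeat a pose let the fingers close. It gives the time, the measured TCP pose, the force, the opening and the grip force at its end, in the units of the state.
- get_obs(): the state, without advancing time (a new reading comes with each control period).
- vision.camera(name): name is "side" or "top" or "wrist"; returns the picture (420x560x3 uint8, red, green, blue); there is no depth.
- vision.calibration(name): a dict with "K" (3x3 intrinsics, pixels), "R" (3x3) and "t" (3): a world point X has camera coordinates R X + t. Camera axes: x right, y down, z forward; pixel columns grow to the right and rows downward; lengths in m; the calibration is good to about 2 mm. A picture is of the moment at which its call begins: read the wrist's pose just before it. calibration takes no time and is no camera call; for the wrist camera it gives the pose at the moment of the call.
- hand_in(): hands the job in; it is judged then, once.
Trained networks look in the newest picture that a camera, given by its name, has taken for a name from the list of things; names that differ only in an ending like _2 or _b are one class to them, and where a whole thing is asked for, a point or a joint stands for the part that bears it (a point fixed in the world has none). Each returns a list of dicts, best first, with "conf" (0 to 1); they miss things now and then, are a little off and sometimes report something else, mostly with a low value. They report only what shows in the picture. A call takes as long as a camera call. They do not tell look-alikes from the thing itself.
- nets.search_frame(camera, query): "centre" ([x, y, z] in m, in world coordinates, good to about 4 mm: the middle of the surface that is visible of it).
- nets.spot_point(camera, query): "centre" ([x, y, z] in m, in world coordinates, good to about 4 mm: a listed point, or the origin of a listed thing).
The state is a dict: "time": time; "q": joint angles; "joint_velocities": joint speeds; "joint_torque": joint torques, N m; "position": TCP position; "tool_rot": TCP orientation; "ft_force": force on the tool from outside, world axes, zero at the start; "moment": the same for the moment, N m; "grip_width": finger opening in m; "grip_force": force on a finger pad.
Only numpy, scipy, OpenCV 4.12 (cv2) and the standard library are available. Lean on these libraries where they do the work, as an engineer would, in place of code of your own. Each camera call takes 0.05 s, during which the arm holds its last target. There are 200 camera calls.

## Working session

There is one attempt and no reset: what is moved stays moved. The work goes in short steps, Python scripts to look and compute and a tool call to move; the robot and the scene stay as the last step left them, time stands still between calls to the robot, and variables do not carry over. Pictures are saved under pics/ and viewed, at most 10 in all, crops included, and the job is handed in when it is done.

Besides the shell and the picture viewer there is one more tool, called after ">>>" as name(argument=value, ...) on one line, values as JSON. apply_moves: Moves the arm, as the interface text tells. Its arguments: {"type":"object","properties":{"series":{"type":"array"},"hand":{"type":"number"},"newtons":{"type":"number"}},"required":["series"]}

```bash
mkdir -p pics; cat > a.py <<'E'
from rig import get_obs, vision, nets, robot
import cv2, numpy as np
for c in ("top","side"):
    im=vision.camera(c); cv2.imwrite(f"pics/{c}0.png",im[:,:,::-1])
    for q in ("rotor","bucket_a","tray","place_1","tall_bottle_1","short_bottle_1","flask"):
        for r in nets.spot_point(c,q): print(c,q,np.round(r["centre"],3),round(r["conf"],2))
    k=vision.calibration(c);print(np.round(k["K"],1).tolist(),np.round(k["R"],3).tolist(),np.round(k["t"],3))
s=get_obs();print(s["time"],s["position"],s["tool_rot"],s["grip_width"],robot.finger_overhang)
E
python3 a.py
```

```text
top rotor [0.53  0.15  0.003] 0.92
top bucket_a [0.568 0.065 0.012] 0.93
top bucket_a [0.442 0.104 0.014] 0.74
top bucket_a [0.609 0.191 0.013] 0.65
top bucket_a [0.488 0.228 0.012] 0.61
top tray [ 0.494 -0.29   0.001] 0.93
top place_1 [ 0.552 -0.235  0.01 ] 0.98
top place_1 [ 0.435 -0.343  0.011] 0.93
top place_1 [ 0.442 -0.228  0.014] 0.63
top place_1 [ 0.549 -0.348  0.007] 0.58
top tall_bottle_1 [0.567 0.065 0.011] 0.76
top tall_bottle_1 [ 0.552 -0.232  0.011] 0.64
top short_bottle_1 [ 0.434 -0.344  0.013] 0.89
top short_bottle_1 [ 0.433 -0.229  0.013] 0.54
top flask [0.442 0.103 0.011] 0.82
top flask [ 0.489 -0.082  0.002] 0.74
top flask [ 0.361  0.32  -0.003] 0.62
top flask [ 0.359  0.229 -0.   ] 0.59
[[449.5, 0.0, 278.1], [0.0, 449.5, 211.3], [0.0, 0.0, 1.0]] [[-0.022, -1.0, 0.02], [-0.988, 0.019, -0.152], [0.152, -0.023, -0.988]] [-0.034  0.509  1.333]
side rotor [0.528 0.153 0.002] 0.92
side bucket_a [0.446 0.11  0.007] 0.93
side bucket_a [0.567 0.065 0.016] 0.93
side bucket_a [0.604 0.19  0.01 ] 0.86
side bucket_a [0.486 0.229 0.014] 0.81
side tray [ 0.494 -0.287 -0.004] 0.63
side tray [ 0.548 -0.35   0.012] 0.56
side place_1 [ 0.432 -0.344  0.01 ] 0.83
side place_1 [ 0.551 -0.234  0.014] 0.8
side place_1 [ 0.441 -0.228  0.011] 0.79
side place_1 [ 0.55  -0.35   0.012] 0.74
side tall_bottle_1 [0.569 0.068 0.012] 0.63
side tall_bottle_1 [ 0.553 -0.231  0.016] 0.56
side short_bottle_1 [ 0.439 -0.231  0.012] 0.84
side short_bottle_1 [ 0.438 -0.341  0.012] 0.63
side short_bottle_1 [ 0.553 -0.235  0.014] 0.52
side flask [0.364 0.319 0.   ] 0.66
side flask [0.441 0.105 0.01 ] 0.62
side flask [ 0.495 -0.084  0.001] 0.6
[[487.0, 0.0, 269.0], [0.0, 487.0, 212.9], [0.0, 0.0, 1.0]] [[0.934, -0.357, -0.009], [-0.189, -0.474, -0.86], [0.303, 0.805, -0.51]] [-0.455  0.124  1.35 ]
0.8 [0.19881384 0.59253133 0.24459219] [1.61180374e-01 9.86924964e-01 4.76118882e-05 1.35768421e-05] 0.08698189699187492 0.022
```

View pics/top0.png

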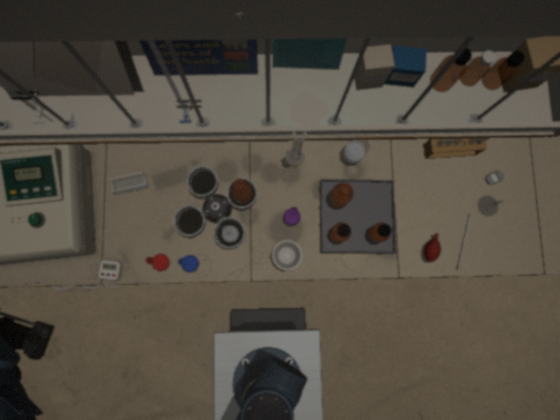

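View pics/side0.png

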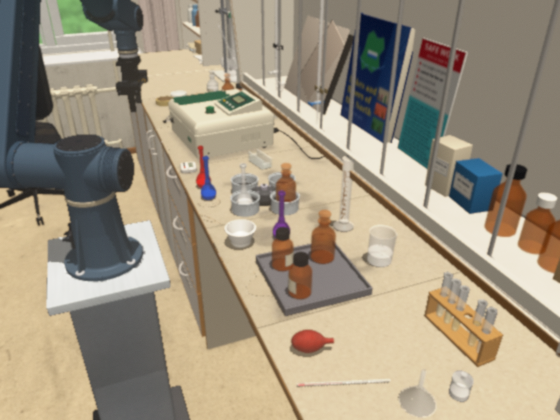

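The top view shows the tall bottle loaded at pixel (241,193), the clear flask at (230,232) and the free tray corner at (379,196). The matching tall bottle stands at (341,195). The side view shows the purple, red and blue flasks as decoys. I'll move above the flask first.

>>> apply_moves(series=[{"offset": [2,-4,0.5],"rot": [0,0,0]},{"offset": [4,-8,1],"rot": [0,0,0]},{"offset": [6,-12,2],"rot": [0,0,0]},{"offset": [8,-16,2],"rot": [0,0,0]},{"offset": [10,-20,2],"rot": [0,0,0]},{"offset": [12,-24,2],"rot": [0,0,0]},{"offset": [14,-28,2],"rot": [0,0,0]},{"offset": [16,-32,2],"rot": [0,0,0]},{"offset": [18,-36,2],"rot": [0,0,0]},{"offset": [20,-40,2],"rot": [0,0,0]},{"offset": [22,-44,2],"rot": [0,0,0]},{"offset": [23.5,-47,2],"rot": [0,0,0]},{"offset": [24.3,-48.8,1],"rot": [0,0,0]},{"offset": [24.3,-48.8,0],"rot": [0,0,0]},{"offset": [24.3,-48.8,0],"rot": [0,0,0]},{"offset": [24.3,-48.8,0],"rot": [0,0,0]}], hand=1)

```text
time: 2.4
position: [0.4409, 0.1053, 0.2443]
tool_rot: [0.161, 0.987, 0.0, -0.001]
ft_force: [0.6, -0.1, -0.3]
grip_width: 0.0868
grip_force: 0.0
```

```bash
cat > w.py <<'E'
from rig import get_obs, vision, nets
import cv2, numpy as np, sys
s=get_obs(); im=vision.camera("wrist"); cv2.imwrite(sys.argv[1],im[:,:,::-1])
for q in sys.argv[2:]:
    for r in nets.spot_point("wrist",q): print(q,np.round(r["centre"],3),round(r["conf"],2))
k=vision.calibration("wrist")
def px(X):
    p=k["K"]@(k["R"]@np.array(X)+k["t"]); return (p[:2]/p[2]).round(0)
p=s["position"]; print(s["time"],p.round(4),s["tool_rot"].round(4) if hasattr(s["tool_rot"],"round") else s["tool_rot"],"tcp px",px(p),[px((p[0],p[1],z)) for z in (.163,.012)])
E
python3 w.py pics/w1.png flask bucket_a rotor tall_bottle_1
```

```text
flask [0.358 0.317 0.003] 0.94
flask [0.445 0.102 0.013] 0.93
flask [0.357 0.233 0.004] 0.83
flask [ 0.492 -0.086 -0.001] 0.74
bucket_a [0.489 0.228 0.016] 0.65
rotor [ 0.525  0.151 -0.002] 0.65
tall_bottle_1 [0.572 0.068 0.012] 0.58
tall_bottle_1 [0.486 0.224 0.014] 0.31
2.4 [0.4409 0.1053 0.2443] [ 1.608e-01  9.870e-01  1.000e-04 -8.000e-04] tcp px [286. 287.] [array([286., 225.]), array([286., 178.])]
```

View pics/w1.png

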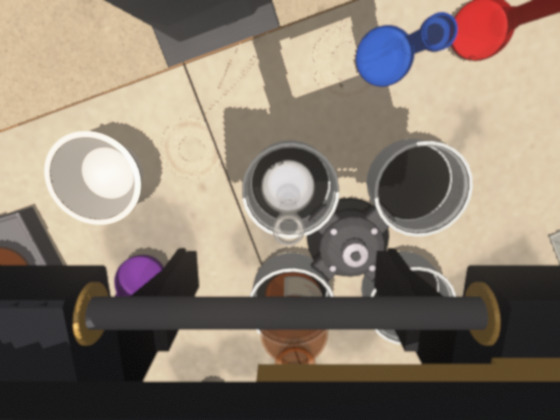

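The flask's lip is at (288,225), against a predicted (286,225), so the gripper is centred. Next I descend and grip.

>>> apply_moves(series=[{"offset": [0.1,0,-2],"rot": [0,0,0]},{"offset": [0.1,0,-4],"rot": [0,0,0]},{"offset": [0.1,0,-6],"rot": [0,0,0]},{"offset": [0.1,0,-8],"rot": [0,0,0]},{"offset": [0.1,0,-10],"rot": [0,0,0]},{"offset": [0.1,0,-11],"rot": [0,0,0]},{"offset": [0.1,0,-11],"rot": [0,0,0]},{"offset": [0.1,0,-11],"rot": [0,0,0]}])

```text
time: 3.45
position: [0.4432, 0.1047, 0.135]
tool_rot: [0.161, 0.987, 0.0, 0.0]
ft_force: [0.4, -0.3, 0.5]
grip_width: 0.087
grip_force: 0.0
```

>>> apply_moves(series=[{"offset": [0,0,0],"rot": [0,0,0]},{"offset": [0,0,0],"rot": [0,0,0]},{"offset": [0,0,0],"rot": [0,0,0]},{"offset": [0,0,0],"rot": [0,0,0]},{"offset": [0,0,0],"rot": [0,0,0]},{"offset": [0,0,0],"rot": [0,0,0]},{"offset": [0,0,0],"rot": [0,0,0]},{"offset": [0,0,0],"rot": [0,0,0]},{"offset": [0,0,0],"rot": [0,0,0]},{"offset": [0,0,0],"rot": [0,0,0]}], hand=0, newtons=15)

```text
time: 4.45
position: [0.4428, 0.1045, 0.1345]
tool_rot: [0.161, 0.987, 0.0, -0.0]
ft_force: [-0.3, -0.3, -1.6]
grip_width: 0.0167
grip_force: 15.0
```

>>> apply_moves(series=[{"offset": [0,0,1],"rot": [0,0,0]},{"offset": [0,0,3],"rot": [0,0,0]},{"offset": [0,0,6],"rot": [0,0,0]},{"offset": [0,0,9],"rot": [0,0,0]},{"offset": [0,0,12],"rot": [0,0,0]},{"offset": [0,0,15],"rot": [0,0,0]},{"offset": [0.3,-1,17],"rot": [0,0,0]},{"offset": [0.8,-3.5,17],"rot": [0,0,0]},{"offset": [1.6,-7,17],"rot": [0,0,0]},{"offset": [2.5,-11,17],"rot": [0,0,0]},{"offset": [3.5,-15,17],"rot": [0,0,0]},{"offset": [4.5,-19,17],"rot": [0,0,0]},{"offset": [5.5,-23,17],"rot": [0,0,0]},{"offset": [6.5,-27,17],"rot": [0,0,0]},{"offset": [7.5,-31,17],"rot": [0,0,0]},{"offset": [8.5,-35,17],"rot": [0,0,0]},{"offset": [9.4,-39,17],"rot": [0,0,0]},{"offset": [10.2,-42.5,17],"rot": [0,0,0]},{"offset": [10.6,-44.6,17],"rot": [0,0,0]},{"offset": [10.7,-45.4,17],"rot": [0,0,0]}])

```text
time: 6.45
position: [0.5496, -0.3518, 0.3045]
tool_rot: [0.162, 0.987, -0.0, 0.0]
ft_force: [-0.1, -0.9, -0.2]
grip_width: 0.0168
grip_force: 15.0
```

>>> apply_moves(series=[{"offset": [0,0,0],"rot": [0,0,0]},{"offset": [0,0,0],"rot": [0,0,0]}])

```text
time: 6.65
position: [0.5494, -0.348, 0.3045]
tool_rot: [0.161, 0.987, 0.001, -0.001]
ft_force: [-0.5, 0.0, -0.5]
grip_width: 0.0171
grip_force: 15.0
```

```bash
python3 w.py pics/w2.png flask place_1 tall_bottle_1 short_bottle_1; python3 -c "
from rig import nets,vision
for c in('side','top'):
  vision.camera(c)
  for q in('flask','tall_bottle_1'):print(c,q,[(r['centre'].round(3) if hasattr(r['centre'],'round') else r['centre']) for r in nets.spot_point(c,q)])"
```

```text
flask [ 0.493 -0.084 -0.001] 0.86
flask [ 0.493 -0.29  -0.002] 0.2
place_1 [ 0.554 -0.349  0.006] 0.85
tall_bottle_1 [ 0.551 -0.233  0.012] 0.64
short_bottle_1 [ 0.438 -0.229  0.01 ] 0.9
short_bottle_1 [ 0.437 -0.341  0.013] 0.7
6.65 [ 0.5494 -0.348   0.3045] [ 1.609e-01  9.870e-01  7.000e-04 -6.000e-04] tcp px [287. 287.] [array([286., 201.]), array([286., 168.])]
side flask [[0.5479, -0.3505, 0.1844], [0.3599, 0.2298, -0.0006], [0.4934, -0.0843, 0.0005], [0.3631, 0.318, -0.0018], [0.44, -0.2291, 0.0137]]
side tall_bottle_1 [[0.5704, 0.0689, 0.0126], [0.5543, -0.2345, 0.0141]]
top flask [[0.3569, 0.23, 0.0013], [0.3615, 0.3166, 0.0034], [0.6054, 0.1914, 0.0139], [0.4903, -0.2903, 0.0003]]
top tall_bottle_1 [[0.5712, 0.0651, 0.011], [0.5526, -0.2356, 0.0105]]
```

View pics/w2.png

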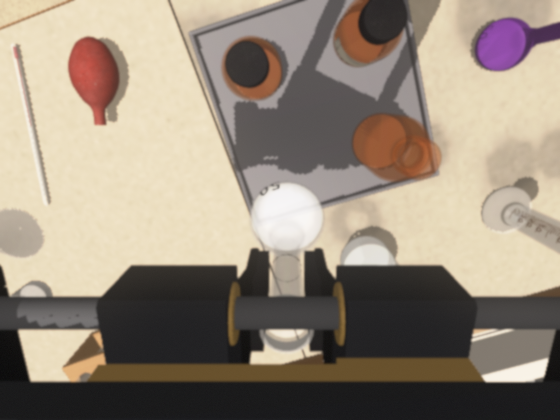

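The wrist view shows the flask hanging straight in the grip with its bulb at (287,215), above the free quarter. The tall bottle is at (385,145). Next I lower the flask.

>>> apply_moves(series=[{"offset": [0,0,-2],"rot": [0,0,0]},{"offset": [0,0,-5],"rot": [0,0,0]},{"offset": [0,0,-8],"rot": [0,0,0]},{"offset": [0,0,-11],"rot": [0,0,0]},{"offset": [0,0,-13.5],"rot": [0,0,0]},{"offset": [0,0,-15],"rot": [0,0,0]},{"offset": [0,0,-16],"rot": [0,0,0]},{"offset": [0,0,-16.5],"rot": [0,0,0]},{"offset": [0,0,-16.8],"rot": [0,0,0]},{"offset": [0,0,-16.9],"rot": [0,0,0]},{"offset": [0,0,-16.9],"rot": [0,0,0]},{"offset": [0,0,-16.9],"rot": [0,0,0]}])

```text
time: 8.4
position: [0.5502, -0.3498, 0.1364]
tool_rot: [0.161, 0.987, -0.0, 0.001]
ft_force: [-0.3, -0.1, -1.8]
grip_width: 0.017
grip_force: 15.0
```

>>> apply_moves(series=[{"offset": [0,0,-0.1],"rot": [0,0,0]},{"offset": [0,0,-0.1],"rot": [0,0,0]},{"offset": [0,0,-0.1],"rot": [0,0,0]}])

```text
time: 8.7
position: [0.5498, -0.3495, 0.1347]
tool_rot: [0.161, 0.987, -0.0, 0.0]
ft_force: [0.3, -0.2, -0.3]
grip_width: 0.0169
grip_force: 15.0
```

>>> apply_moves(series=[{"offset": [0,0,0],"rot": [0,0,0]},{"offset": [0,0,0],"rot": [0,0,0]},{"offset": [0,0,0],"rot": [0,0,0]},{"offset": [0,0,0],"rot": [0,0,0]},{"offset": [0,0,0],"rot": [0,0,0]},{"offset": [0,0,0],"rot": [0,0,0]},{"offset": [0,0,0],"rot": [0,0,0]},{"offset": [0,0,0],"rot": [0,0,0]}], hand=0.8)

```text
time: 9.5
position: [0.5498, -0.3495, 0.1345]
tool_rot: [0.161, 0.987, -0.0, 0.0]
ft_force: [-0.0, 0.6, -0.4]
grip_width: 0.0677
grip_force: 0.0
```

>>> apply_moves(series=[{"offset": [0,0,1],"rot": [0,0,0]},{"offset": [0,0,3],"rot": [0,0,0]},{"offset": [0,0,6],"rot": [0,0,0]},{"offset": [0,0,9],"rot": [0,0,0]},{"offset": [0,0,12],"rot": [0,0,0]},{"offset": [0,1,12],"rot": [0,0,0]},{"offset": [0,4,12],"rot": [0,0,0]},{"offset": [0.2,7,12],"rot": [0,0,0]},{"offset": [0.3,10,12],"rot": [0,0,0]},{"offset": [0.3,11.6,12],"rot": [0,0,0]},{"offset": [0.3,11.6,12],"rot": [0,0,0]},{"offset": [0.3,11.6,12],"rot": [0,0,0]}], hand=1)

```text
time: 10.7
position: [0.5531, -0.234, 0.2547]
tool_rot: [0.161, 0.987, -0.001, 0.0]
ft_force: [0.3, 0.4, -0.0]
grip_width: 0.0869
grip_force: 0.0
```

```bash
python3 w.py pics/w3.png flask tray tall_bottle_1 short_bottle_1;python3 -c "
from rig import nets,vision
for c in('side',):
  vision.camera(c)
  for q in('flask','tall_bottle_1'):print(c,q,[r['centre'] for r in nets.spot_point(c,q)])"
```

```text
flask [ 0.49  -0.086 -0.001] 0.88
flask [ 0.55  -0.352  0.013] 0.6
tray [ 0.494 -0.288 -0.003] 0.88
tall_bottle_1 [ 0.551 -0.234  0.013] 0.62
short_bottle_1 [ 0.436 -0.228  0.013] 0.94
short_bottle_1 [ 0.438 -0.342  0.017] 0.93
10.7 [ 0.5531 -0.234   0.2547] [ 1.609e-01  9.870e-01 -6.000e-04  3.000e-04] tcp px [288. 289.] [array([287., 222.]), array([287., 177.])]
side flask [[0.548, -0.3508, 0.0123], [0.3581, 0.2258, 0.0013], [0.4946, -0.0834, 0.0005], [0.3665, 0.3208, 0.0013], [0.495, -0.2886, -0.0082]]
side tall_bottle_1 [[0.5513, -0.2323, 0.0123], [0.5705, 0.0651, 0.0098]]
```

View pics/w3.png

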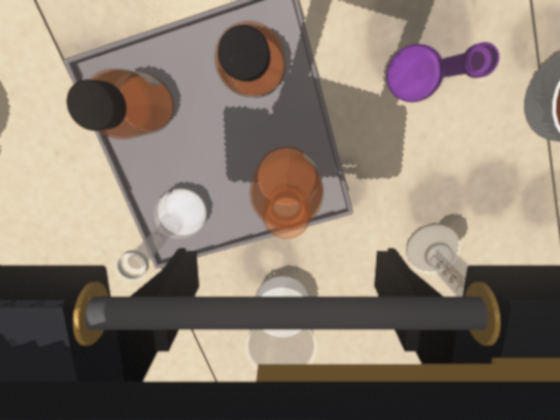

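The flask stands in the tray at (0.549,-0.351). The tall bottle's stopper at (287,222) is centred under the gripper. Next I descend and grip it.

>>> apply_moves(series=[{"offset": [-0.1,0,-2],"rot": [0,0,0]},{"offset": [-0.1,0,-5],"rot": [0,0,0]},{"offset": [-0.1,0,-8],"rot": [0,0,0]},{"offset": [-0.1,0,-10.5],"rot": [0,0,0]},{"offset": [-0.1,0,-12],"rot": [0,0,0]},{"offset": [-0.1,0,-12.7],"rot": [0,0,0]},{"offset": [-0.1,0,-12.7],"rot": [0,0,0]},{"offset": [-0.1,0,-12.7],"rot": [0,0,0]}])

```text
time: 11.9
position: [0.5524, -0.2339, 0.1282]
tool_rot: [0.161, 0.987, -0.0, 0.001]
ft_force: [0.1, -0.2, 0.0]
grip_width: 0.0871
grip_force: 0.0
```

>>> apply_moves(series=[{"offset": [0,0,0],"rot": [0,0,0]},{"offset": [0,0,0],"rot": [0,0,0]},{"offset": [0,0,0],"rot": [0,0,0]},{"offset": [0,0,0],"rot": [0,0,0]},{"offset": [0,0,0],"rot": [0,0,0]},{"offset": [0,0,0],"rot": [0,0,0]},{"offset": [0,0,0],"rot": [0,0,0]},{"offset": [0,0,0],"rot": [0,0,0]}], hand=0, newtons=30)

```text
time: 12.7
position: [0.5518, -0.2335, 0.1275]
tool_rot: [0.161, 0.987, -0.0, -0.0]
ft_force: [-0.1, -0.4, 0.6]
grip_width: 0.0342
grip_force: 30.0
```

>>> apply_moves(series=[{"offset": [0,0,1],"rot": [0,0,0]},{"offset": [0,0,3],"rot": [0,0,0]},{"offset": [0,0,6],"rot": [0,0,0]},{"offset": [0,0,9],"rot": [0,0,0]},{"offset": [0,0,12],"rot": [0,0,0]},{"offset": [-0.5,0,15],"rot": [0,0,0]},{"offset": [-2,0.5,17],"rot": [0,0,0]},{"offset": [-4,2.5,17],"rot": [0,0,0]},{"offset": [-6,6,17],"rot": [0,0,0]},{"offset": [-7.5,10,17],"rot": [0,0,0]},{"offset": [-8,14,17],"rot": [0,0,0]},{"offset": [-8,18,17],"rot": [0,0,0]},{"offset": [-8,22,17],"rot": [0,0,0]},{"offset": [-8,26,17],"rot": [0,0,0]},{"offset": [-8,30,17],"rot": [0,0,0]},{"offset": [-7.5,34,17],"rot": [0,0,0]},{"offset": [-7,38,17],"rot": [0,0,0]},{"offset": [-6.5,42,17],"rot": [0,0,0]},{"offset": [-6.5,45,17],"rot": [0,0,0]},{"offset": [-6.5,46.3,17],"rot": [0,0,0]}])

```text
time: 14.7
position: [0.4859, 0.2321, 0.2975]
tool_rot: [0.16, 0.987, 0.0, -0.0]
ft_force: [-0.2, -0.7, -2.8]
grip_width: 0.034
grip_force: 30.0
```

>>> apply_moves(series=[{"offset": [0,0,0],"rot": [0,0,0]},{"offset": [0,0,0],"rot": [0,0,0]}])

```text
time: 14.9
position: [0.4863, 0.2286, 0.2973]
tool_rot: [0.161, 0.987, -0.001, -0.0]
ft_force: [-0.4, -1.0, -3.8]
grip_width: 0.0341
grip_force: 30.0
```

```bash
python3 w.py pics/w4.png rotor bucket_a tall_bottle_1; python3 -c "
from rig import nets,vision
for c in('side','top'):
  vision.camera(c)
  for q in('flask','tall_bottle_1','bucket_a'):print(c,q,[r['centre'] for r in nets.spot_point(c,q)])"
```

```text
rotor [ 0.525  0.153 -0.004] 0.78
bucket_a [0.448 0.106 0.011] 0.82
bucket_a [0.49  0.227 0.014] 0.75
tall_bottle_1 [0.488 0.228 0.184] 0.93
tall_bottle_1 [0.572 0.072 0.012] 0.79
14.9 [0.4863 0.2286 0.2973] [ 1.61e-01  9.87e-01 -8.00e-04 -4.00e-04] tcp px [287. 287.] [array([287., 203.]), array([286., 169.])]
side flask [[0.3568, 0.2293, -0.0005], [0.4939, -0.0863, -0.0024], [0.551, -0.2317, 0.0131], [0.5482, -0.349, 0.0116], [0.3632, 0.3179, 0.0022]]
side tall_bottle_1 [[0.5701, 0.068, 0.0075]]
side bucket_a [[0.4477, 0.1073, 0.0084], [0.6009, 0.1934, 0.0089], [0.5695, 0.0641, 0.0145], [0.4831, 0.227, 0.0145]]
top flask [[0.4925, -0.0814, 0.0011], [0.3583, 0.2324, 0.002], [0.5485, -0.35, 0.0104]]
top tall_bottle_1 [[0.5707, 0.0681, 0.0111]]
top bucket_a [[0.5694, 0.0682, 0.0095], [0.607, 0.1932, 0.0132], [0.4442, 0.1049, 0.0155], [0.4889, 0.2253, 0.0123]]
```

View pics/w4.png

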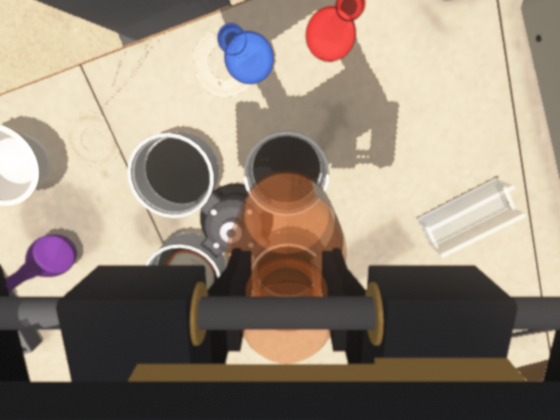

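The bottle hangs over the empty opposite bucket, whose rim is centred near column 287, matching the tool. Next I lower it.

>>> apply_moves(series=[{"offset": [0.1,0,-2],"rot": [0,0,0]},{"offset": [0.1,0,-4.5],"rot": [0,0,0]},{"offset": [0.1,0,-7],"rot": [0,0,0]},{"offset": [0.1,0,-9],"rot": [0,0,0]},{"offset": [0.1,0,-11],"rot": [0,0,0]},{"offset": [0.1,0,-12.5],"rot": [0,0,0]},{"offset": [0.1,0,-14],"rot": [0,0,0]},{"offset": [0.1,0,-15.2],"rot": [0,0,0]},{"offset": [0.1,0,-16],"rot": [0,0,0]},{"offset": [0.1,0,-16.5],"rot": [0,0,0]},{"offset": [0.1,0,-16.8],"rot": [0,0,0]},{"offset": [0.1,0,-17],"rot": [0,0,0]},{"offset": [0.1,0,-17],"rot": [0,0,0]},{"offset": [0.1,0,-17],"rot": [0,0,0]}])

```text
time: 16.9
position: [0.4881, 0.2296, 0.1279]
tool_rot: [0.161, 0.987, 0.0, 0.0]
ft_force: [-0.4, -0.3, -3.6]
grip_width: 0.0338
grip_force: 30.0
```

>>> apply_moves(series=[{"offset": [0,0,-0.1],"rot": [0,0,0]},{"offset": [0,0,-0.1],"rot": [0,0,0]},{"offset": [0,0,-0.1],"rot": [0,0,0]}])

```text
time: 17.2
position: [0.4883, 0.2296, 0.1274]
tool_rot: [0.161, 0.987, 0.0, 0.001]
ft_force: [-0.5, -0.3, 5.4]
grip_width: 0.0343
grip_force: 30.0
```

Contact is made, so I release and retreat.

>>> apply_moves(series=[{"offset": [0,0,0],"rot": [0,0,0]},{"offset": [0,0,0],"rot": [0,0,0]},{"offset": [0,0,0],"rot": [0,0,0]},{"offset": [0,0,0],"rot": [0,0,0]},{"offset": [0,0,0],"rot": [0,0,0]},{"offset": [0,0,0],"rot": [0,0,0]},{"offset": [0,0,0],"rot": [0,0,0]},{"offset": [0,0,1],"rot": [0,0,0]},{"offset": [0,0,3],"rot": [0,0,0]},{"offset": [0,0,6],"rot": [0,0,0]},{"offset": [0,0,9],"rot": [0,0,0]},{"offset": [0,0,12],"rot": [0,0,0]},{"offset": [0,0,14],"rot": [0,0,0]},{"offset": [0,0,14],"rot": [0,0,0]},{"offset": [0,0,14],"rot": [0,0,0]},{"offset": [0,0,14],"rot": [0,0,0]}], hand=1)

```text
time: 18.8
position: [0.4869, 0.2293, 0.2654]
tool_rot: [0.161, 0.987, -0.0, -0.001]
ft_force: [0.2, -0.7, -0.8]
grip_width: 0.087
grip_force: 0.0
```

```bash
python3 w.py pics/w5.png bucket_a tall_bottle_1; python3 -c "
from rig import nets,vision
import cv2
for c in('side',):
  im=vision.camera(c);cv2.imwrite('pics/s5.png',im[:,:,::-1])
  for q in('flask','tall_bottle_1','short_bottle_1'):print(c,q,[r['centre'] for r in nets.spot_point(c,q)])"
```

```text
bucket_a [0.446 0.102 0.012] 0.84
bucket_a [0.607 0.192 0.014] 0.65
tall_bottle_1 [0.489 0.231 0.013] 0.86
18.8 [0.4869 0.2293 0.2654] [ 1.612e-01  9.869e-01 -5.000e-04 -1.200e-03] tcp px [286. 289.] [array([286., 217.]), array([286., 175.])]
side flask [[0.5468, -0.3503, 0.0138], [0.4933, -0.0821, -0.0011], [0.3562, 0.229, 0.0006], [0.3629, 0.3193, -0.0012]]
side tall_bottle_1 [[0.5683, 0.0674, 0.0132], [0.4891, 0.2294, 0.013]]
side short_bottle_1 [[0.4367, -0.3425, 0.0178], [0.4394, -0.2292, 0.0097]]
```

View pics/s5.png

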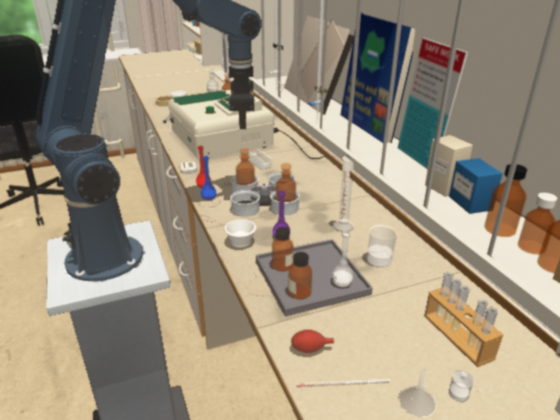

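The side view shows both tall bottles in opposite buckets at (245,170) and (286,185). The flask is upright in the tray at (343,270), and both short bottles haven't moved. I'll hand in.

```bash
python3 -c "
from rig import hand_in
print(hand_in())"
```

```text
the job is handed in; nothing more can be done
None
```

The job is handed in: the flask stands upright in the tray's free place and the matching tall bottle stands in the bucket opposite the loaded one, both released, with the other bottles where they were; `hand_in()` gave no verdict.

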